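# Pin the friction pack of a lamp joint

### The job

On the blue jig lie three loose plates from a lamp's swivel joint, their holes out of line. Push them gently up against the jig's two corner stops, so that their holes line up with each other and with the bore below and the clamped grey slide is not knocked along, then pass the green-headed pivot pin down through all three, never forcing it, until its head sits flat on the top plate, and let go. The plates stay stacked flat on the jig in the same order; leave the red-headed pin, the meter, the screwdriver and the bottle alone.

Things in the scene. Friction and masses are not known exactly. Their poses are not given: they have to be found in the camera images.
- jig: Fixed blue base plate, 150 x 150 x 8 mm, origin at the centre of its underside. On it lies a grey cross slide, 110 x 110 x 14 mm (its top face 22 mm above the table), always square to the base, but clamped up to 12 mm off centre in jig x and y, differently each time. It carries the two stops and a bore for the pin.
- slide_x (a joint): Slip of the grey cross slide in its clamp along jig +x, m: 0 at the start, wherever it is clamped. It holds up to about 20 N. The slide has a 13 mm through bore (centre within 12 mm of the jig's in x and y), hidden under the plates. The pin must go into it too: a plate that touches both stops has its hole exactly over the bore.
- slide_y (a joint): The same along jig +y. Stops: rigid bars on the slide, 26 mm tall, 10 thick, 44 long; one on its +x side, inner face square to jig x and 30 mm from the bore's axis; one on its +y side, inner face square to jig y and 30 mm from that axis. The -x and -y sides are open. Sliding the whole pack takes about 2 to 6 N.
- plate_low: Loose yellow brass plate, 60 x 60 x 10 mm, a 13 mm through hole in its middle. Lowest of the stack, lying on the grey slide (underside 22 mm above the table), 150 to 310 g. Origin: centre of its underside, on the hole's axis; x and y square to its edges, within 4 degrees of the jig's. At the start it is 1 to 33 mm off each stop.
- plate_mid: Loose black plastic plate, 60 x 60 x 10 mm, a 13 mm through hole in its middle. Middle of the stack (underside 32 mm above the table), about 60 g. Origin: centre of its underside, on the hole's axis; x and y square to its edges, within 4 degrees of the jig's. At the start it is 1 to 33 mm off each stop.
- plate_top: Loose bare aluminium plate, 60 x 60 x 10 mm, a 13 mm through hole in its middle. Top of the stack (underside 42 mm, top face 52 mm above the table), about 90 g. Origin: centre of its underside, on the hole's axis; x and y square to its edges, within 4 degrees of the jig's. At the start it is 1 to 33 mm off each stop.
- pin: Pivot pin: steel shaft 12 mm thick, 42 long, lowest 2 mm tapering to 10 mm; green round head 22 mm across, 26 tall; 60 g. Origin at the tip, z up the shaft. Starts upright in one of the two holes of the stand, head resting on it: underside of head 48 mm, top 74 mm above the table. Home, the underside of the head is 52 mm above the table and 12 mm of shaft stand out below the plates.
- pin_shoulder (a point): Centre of the underside of the green head, on the pin's axis 42 mm above its tip.
- thin_pin: The wrong pin, to be left where it is: same shape and length, red head, shaft only 8 mm. It stands in the other hole of the stand. Origin at the tip, z up.
- stand: Fixed wooden block, 46 mm (x) by 130 mm (y) by 48 mm tall, origin at the centre of its underside, with two 14 mm through holes at y = -38 and +38 mm.
- meter: Orange hand multimeter lying on the table, 75 x 145 x 34 mm, loose; origin at the centre of its underside. Bystander.
- screwdriver: Screwdriver with an orange handle lying on the table along its x axis; loose bystander.
- bottle: Small clear bottle, 36 mm in diameter and 90 mm tall, standing; origin at the centre of its underside. Loose bystander.
Things that resemble listed ones, but are neither listed nor needed, are in the scene too. Of the things shaped like the plate_top, the aluminium one is meant.

How it is judged (in metres and radians):
On the way:
1. the three holes are lined up, each within 2 mm of the others (horizontal distance between plate_low and plate_mid below 0.002 m and horizontal distance between each of plate_mid, plate_low and plate_top below 0.002 m), for 0.2 s.
At the end, for the whole second after the job is handed in: Pin released and at rest, upright (0.08 rad) through all three plates, axis within 2.5 mm of each hole, underside of its head within 2.5 mm of the top plate; plates flat, stacked in order on the jig (heights within 3 mm, holes within 25 mm of its middle) (horizontal distance between each of plate_low, plate_mid, plate_top and pin_shoulder below 0.0025 m and angle between each of plate_low, plate_mid, plate_top's own z axis and vertical below 0.06 rad and horizontal distance between each of plate_low, plate_mid, plate_top and jig below 0.025 m and z of plate_low in the frame of jig between 0.019 and 0.025 m and z of plate_mid in the frame of jig between 0.029 and 0.035 m and z of plate_top in the frame of jig between 0.039 and 0.045 m and z of pin_shoulder in the frame of plate_top between 0.007 and 0.0125 m and angle between pin's own z axis and vertical below 0.08 rad and linear speed of pin below 0.02 m/s and contact force between the fingers and pin below 0.1 N); the robot touches nothing.
It fails at once if the plates are rammed: the clamped slide is knocked along by more than 1.5 mm (value of joint any of slide_x, slide_y above 0.0015 m or value of joint any of slide_x, slide_y below -0.0015 m).
It fails at once if the pin is forced: it presses a plate with more than 22 N (contact force between pin and plate_low above 22 N or contact force between pin and plate_mid above 22 N or contact force between pin and plate_top above 22 N).
It fails at once if a bystander (red-headed pin, meter, screwdriver, bottle) is moved more than 25 mm (distance of any of meter, screwdriver, bottle, thin_pin from where it was at the start of the episode above 0.025 m).
It also fails if it takes over 72 s, if anything falls off the work surface, if the arm or the gripper's body presses on something with over 40 N, if the wrist force passes 120 N, or if a joint passes its speed limit or range.

### The arm

A 6-joint arm with a two-finger parallel gripper is mounted at the origin on the work surface. World frame = base frame: x ahead of the robot, y to its left, z up, the work surface at z = 0. Lengths are in m, angles in degrees, forces in N, time in s.
With the tool pointing down it reaches from about 0.35 to 0.875 m from the base axis. Payload 4.2 kg.
Tool frame: the origin (TCP) lies midway between the tips of the shut fingers; the grasp point (between the pads) lies 19 mm behind it; z points along the fingers, y is the direction in which the jaws open and shut (so a half turn about z gives the same grasp; the last joint's range is limited). The gripper opens to 87 mm and grips with 3 to 60 N. Pads are 19 mm wide; open, the fingers measure 117 mm over their backs; the gripper's body (75 mm by 190 mm) begins 51 mm behind the grasp point.
Start: joints at [82.025, 22.042, 0.453, 0, -68.411, -14.817], TCP at [0.242, 0.576, 0.223] pointing down, gripper open.
Joint ranges: [-179.83, 179.83], [-69.29, 118.12], [-61.27, 80.66], [-181.25, 117.63], [-171.15, -9.14], [-177.46, 177.46]. Speed limits (degrees/s): [159.86, 159.86, 180, 180, 180, 180].

### API

Orientations are given as a 3x3 rotation matrix whose columns are the frame's x, y, z axes.
In Python, from station import r gives the robot as it stands.
- The arm moves only by the tool servo_tool, never from a script. Its arguments are lists of equal length, an entry for each row: "slide": the shift along the world's x, y, z in units of 60 mm (1.0 is 60 mm), a list of three; "twist": the turn, a rotation vector about the world's x, y, z in units of 6 degrees (1.0 is 6 degrees), a list of three; "gripper": the closure, from 0 (fully open) to 1 (shut). In form: {"slide": [[x, y, z], ...], "twist": [[wx, wy, wz], ...], "gripper": [gripper, ...]}. A call has 1 to 12 rows; each row shifts and turns the commanded pose from where the row before left it; what a row does not reach is not made up. A row lasts 1/8 s, in which the tool goes at most 62.5 mm and 10.7 degrees, less where a joint would pass 70% of its speed; a pose out of reach is approached as far as the arm can. A call is refused whole if a number of a shift passes 1 or a number of a turn 1, either way. A call with a gripper value outside its range is refused whole. The fingers move at their own pace and stop on an object; the grip force is fixed at half the most. Time passes only in rows, so rows that do not move let the fingers close. It gives the time, the measured TCP pose, the force and the opening at its end, in the units of the state.
- r.sense(): the state, without advancing time (a new reading comes with each control period).
- r.capture(name): name is "scene" or "top" or "wrist"; returns a dict with "image" (420x560x3 uint8, blue, green, red), "intrinsics" (3x3 intrinsics, pixels), "k1" (the pictures are not rectified: a ray, as slopes to the right and down, at radius r is drawn at 1 + k1 r^2 times it, then the intrinsics apply), "R" (3x3) and "t" (3): a world point X has camera coordinates R X + t. Camera axes: x right, y down, z forward; pixel columns grow to the right and rows downward; lengths in m; the calibration is good to about 2 mm. A picture is of the moment at which its call begins. There is no depth.
- r.finish_job(): hands the job in, once; it reports no verdict.
The state is a dict: "time_s": time; "joints": joint angles; "joint_velocities": joint speeds; "effort": joint torques, N m; "tcp_pos": TCP position; "ee_rot": TCP orientation; "wrist_force": force on the tool from outside, world axes, zero at the start; "moment": the same for the moment, N m; "gripper_width": opening from 0.0 (shut) to 1.0 (fully open).
Only numpy, scipy, OpenCV 4.12 (cv2) and the standard library are available. Lean on these libraries where they do the work, as an engineer would, in place of code of your own. Each camera call takes 0.05 s, during which the arm holds its last target.

## Working session

There is one attempt and no reset: what is moved stays moved. The work goes in short steps, Python scripts to look and compute and a tool call to move; the robot and the scene stay as the last step left them, time stands still between calls to the robot, and variables do not carry over. Pictures are saved under pics/ and viewed, and the job is handed in when it is done.

Besides the shell and the picture viewer there is one more tool, called as name(argument=value, ...) on one line, values as JSON. servo_tool: Moves the arm, as the interface text tells. Its arguments: {"type":"object","properties":{"slide":{"type":"array","items":{"type":"array","items":{"type":"number"}}},"twist":{"type":"array","items":{"type":"array","items":{"type":"number"}}},"gripper":{"type":"array","items":{"type":"number"}}},"required":["slide","twist","gripper"]}

```bash
mkdir -p pics; ls; python3 - <<'E'
from station import r
import cv2
s=r.sense();print({k:s[k] for k in ('time_s','tcp_pos','ee_rot','wrist_force','gripper_width')})
for n in ("scene","top","wrist"):
    c=r.capture(n);cv2.imwrite(f"pics/{n}0.png",c["image"]);print(n,c["intrinsics"],c["k1"],c["R"],c["t"])
E
```

```text
pics
{'time_s': 0.0, 'tcp_pos': array([0.24184468, 0.57564811, 0.22146538]), 'ee_rot': array([[ 9.21855247e-01, -3.87533628e-01, -7.68051175e-04],
       [-3.87534380e-01, -9.21852983e-01, -2.04482184e-03],
       [ 8.44069593e-05,  2.18267598e-03, -9.99997614e-01]]), 'wrist_force': array([-0.46642139, -0.6040906 , -0.85451495]), 'gripper_width': 1.0009954308475124}
scene [[507.56887093   0.         287.01059298]
 [  0.         507.56887093 210.488295  ]
 [  0.           0.           1.        ]] 0.01895448120575666 [[ 0.69202557  0.72172819  0.01445809]
 [ 0.56674244 -0.53079516 -0.63012658]
 [-0.44710583  0.44425772 -0.77635782]] [-0.42597875 -0.27784093  1.32563535]
top [[515.56515931   0.         280.85663363]
 [  0.         515.56515931 209.60523943]
 [  0.           0.           1.        ]] -0.1677768330313509 [[ 0.02096683 -0.99949801  0.02375129]
 [-0.98702646 -0.02447599 -0.1586811 ]
 [ 0.15918277 -0.02011611 -0.98704417]] [0.02656022 0.59032674 0.98880311]
wrist [[317.89355493   0.         278.53686337]
 [  0.         317.89355493 210.68669169]
 [  0.           0.           1.        ]] -0.026959636795168825 [[-0.38685251 -0.9221409   0.00113878]
 [-0.88245605  0.37056191  0.28975023]
 [-0.26761252  0.11108568 -0.95710162]] [ 0.62487911 -0.03465416  0.3916108 ]
```

View pics/scene0.png

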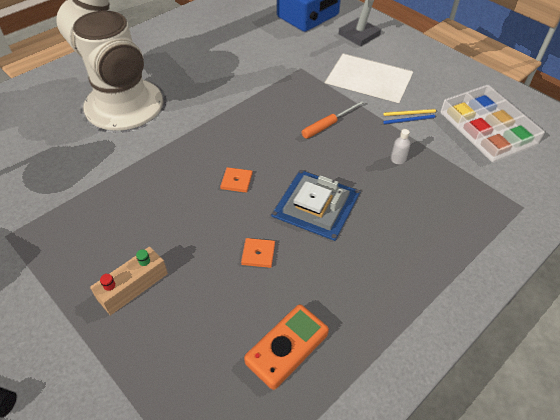

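View pics/top0.png

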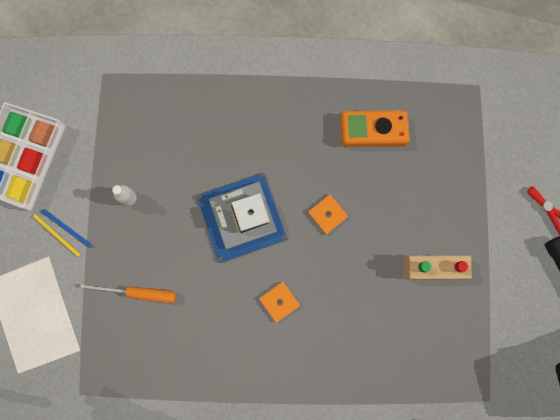

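View pics/wrist0.png

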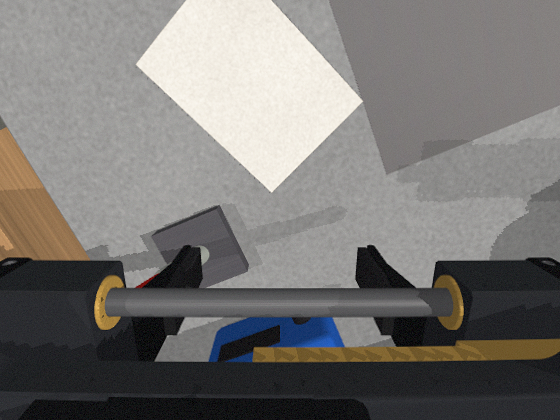

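The scene view shows the jig near (315,203), the pin stand near (128,280) with green at (142,257), the meter at (287,345) and orange decoy plates. In the top view the jig is at (242,217), the green head at (426,267) and the red head at (462,267). Next I'll enlarge the crops.

```bash
cat > h.py <<'E'
import numpy as np, cv2
def px2w(c,uv,z):
    K=c["intrinsics"];d=np.array([c["k1"],0,0,0,0.])
    uv=np.array(uv,float).reshape(-1,1,2)
    n=cv2.undistortPoints(uv,K,d,None,None,None).reshape(-1,2) if False else cv2.undistortPoints(uv,K,d).reshape(-1,2)
    R=np.array(c["R"]);t=np.array(c["t"]);C=-R.T@t
    D=np.c_[n,np.ones(len(n))]@R
    z=np.broadcast_to(z,len(n))
    return C+D*((z-C[2])/D[:,2])[:,None]
def w2px(c,X):
    X=np.array(X,float).reshape(-1,3)
    return cv2.projectPoints(X,cv2.Rodrigues(np.array(c["R"]))[0],np.array(c["t"]),c["intrinsics"],np.array([c["k1"],0,0,0,0.]))[0].reshape(-1,2)
def crop(c,u0,v0,w,h,s,name):
    im=c["image"][v0:v0+h,u0:u0+w];im=cv2.resize(im,None,fx=s,fy=s,interpolation=cv2.INTER_CUBIC)
    for k in range(0,w,10):
        cv2.line(im,(k*s,0),(k*s,6 if (u0+k)%50 else 14),(0,0,255),1)
    for k in range(0,h,10):
        cv2.line(im,(0,k*s),(6 if (v0+k)%50 else 14,k*s),(0,0,255),1)
    cv2.imwrite(name,im)
E
python3 - <<'E'
from station import r
from h import *
c=r.capture("top");crop(c,190,165,110,100,6,"pics/t1.png");crop(c,400,245,80,40,8,"pics/t2.png")
c=r.capture("scene");crop(c,265,160,100,80,7,"pics/s1.png")
E
```

```text
(no output)
```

View pics/t1.png

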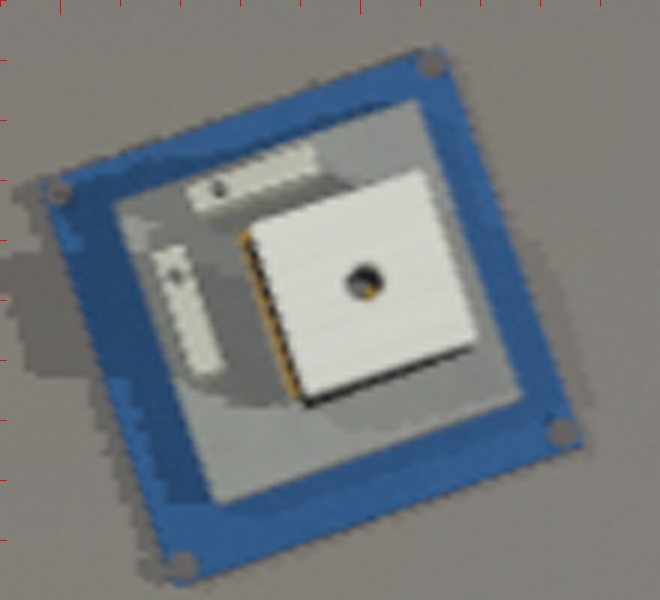

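View pics/t2.png

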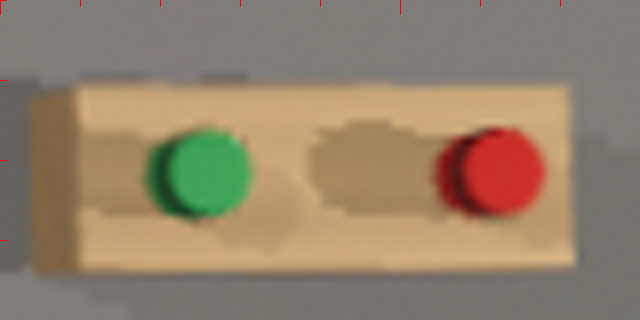

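View pics/s1.png

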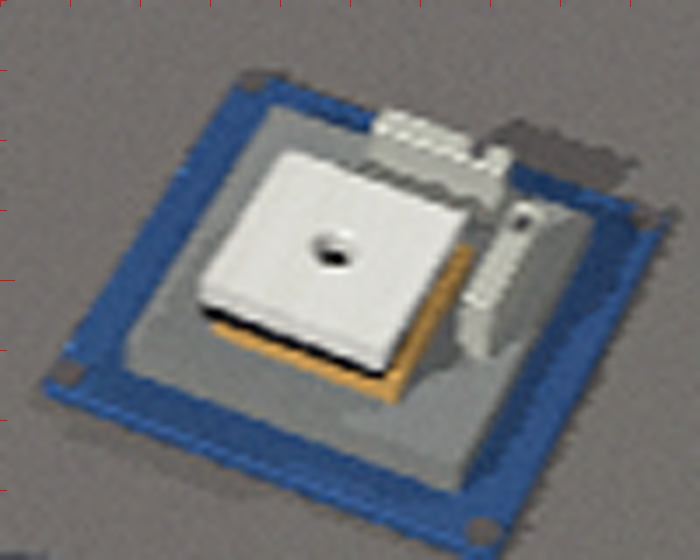

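```bash
python3 - <<'E'
from station import r
from h import *
np.set_printoptions(precision=4,suppress=True)
c=r.capture("top")
f=lambda p,z:px2w(c,np.array(p)/6+[190,165],z)
# corners order TL TR BR BL
J=f([[45,180],[440,45],[583,448],[178,585]],.008)
S=f([[115,205],[417,100],[522,398],[217,503]],.022)
P=f([[245,228],[423,170],[478,342],[305,400]],.052)
X=f([[186,186],[312,142],[322,170],[195,213]],.048)
Y=f([[153,253],[184,245],[222,368],[196,376]],.048)
H=f([[365,282]],.052)
# brass visible
B=f([[240,232],[294,398]],.032); M=f([[307,407],[474,348]],.042)
for n,q in zip("JSPXY",(J,S,P,X,Y)):
    d=np.roll(q,-1,0)-q
    print(n,q.mean(0)[:2],np.linalg.norm(d,axis=1),'yaw of top edge(-y dir)',[round(float(np.degrees(np.arctan2(v[0],-v[1]))),1) for v in (d[0],-d[2])],[round(float(np.degrees(np.arctan2(v[1],-v[0]))),1) for v in (d[1],-d[3])])
    print(q[:,:2].tolist())
print(H,B,M)
g=lambda p,z:px2w(c,np.array(p)/8+[400,245],z)
print('green',g([[208,172]],.074),'red',g([[502,172]],.074))
T=g([[80,87],[570,87],[576,264],[80,268]],.048);print(T)
cs=r.capture("scene")
print(px2w(cs,[[142,254]],.074))
print(px2w(cs,np.array([[333,248]])/7+[265,160],.052))
E
```

```text
J [0.5781 0.12  ] [0.1462 0.1506 0.1467 0.1491] yaw of top edge(-y dir) [20.7, 20.1] [-20.6, -20.4]
[[0.6224922617657577, 0.2146226647338653], [0.6741875067240448, 0.07789822720047548], [0.5332142359152946, 0.02489668634442984], [0.4827024495926801, 0.1626263057524457]]
S [0.5803 0.1172] [0.1102 0.1098 0.1095 0.1089] yaw of top edge(-y dir) [21.0, 20.5] [-20.6, -21.0]
[[0.611718100805978, 0.18798550407338252], [0.6511774110489015, 0.0850965648580824], [0.5484022013808664, 0.046486991006233006], [0.510042454345612, 0.14905220696228283]]
P [0.5815 0.1007] [0.0625 0.0609 0.0604 0.0612] yaw of top edge(-y dir) [19.8, 20.1] [-19.0, -21.0]
[[0.5996332797943096, 0.1405463638683394], [0.6207980527814069, 0.08172238545113344], [0.5631991122634129, 0.06190483637471572], [0.5424432458085526, 0.11862730138255466]]
X [0.6175 0.1385] [0.0448 0.0102 0.0449 0.0097] yaw of top edge(-y dir) [21.0, 20.5] [-21.2, -20.4]
[[0.6141345136869159, 0.16121762079927116], [0.6302266488391788, 0.11940309694446824], [0.6207224855352362, 0.1157197336945355], [0.6050077040502233, 0.15782529507834314]]
Y [0.572  0.1587] [0.0107 0.0435 0.009  0.0441] yaw of top edge(-y dir) [16.1, 18.7] [-19.1, -21.3]
[[0.591078909530359, 0.17136753755213446], [0.5940473644010493, 0.1610837944896913], [0.5529171999529093, 0.14681164503342953], [0.550020175004025, 0.1553680278117046]]
[[0.5824 0.1    0.052 ]] [[0.6017 0.1438 0.032 ]
 [0.5453 0.1235 0.032 ]] [[0.5413 0.1185 0.042 ]
 [0.5625 0.0632 0.042 ]]
green [[ 0.4791 -0.247   0.074 ]] red [[ 0.4798 -0.3228  0.074 ]]
[[ 0.5015 -0.222   0.048 ]
 [ 0.5031 -0.3517  0.048 ]
 [ 0.4579 -0.3523  0.048 ]
 [ 0.456  -0.2216  0.048 ]]
[[ 0.4834 -0.2471  0.074 ]]
[[0.5868 0.101  0.052 ]]
```

servo_tool(slide=[[0.25,-0.37,0],[0.5,-0.74,0],[0.5,-0.74,0],[0.5,-0.74,0],[0.5,-0.74,0],[0.5,-0.74,0],[0.5,-0.74,0],[0.5,-0.74,0],[0.5,-0.74,0],[0.5,-0.74,0],[0.5,-0.74,0],[0.5,-0.74,0]], twist=[[0,0,-0.65],[0,0,-0.65],[0,0,-0.65],[0,0,-0.65],[0,0,-0.65],[0,0,-0.65],[0,0,-0.65],[0,0,-0.65],[0,0,-0.65],[0,0,-0.65],[0,0,-0.65],[0,0,-0.65]], gripper=[0.65,0.65,0.65,0.65,0.65,0.65,0.65,0.65,0.65,0.65,0.65,0.65])

```text
time_s: 1.85
tcp_pos: [0.5879, 0.0641, 0.2227]
ee_rot: [[0.347, -0.938, 0.0], [-0.938, -0.347, 0.0], [-0.0, -0.0, -1.0]]
wrist_force: [0.4, 0.7, 0.0]
gripper_width: 0.35
```

servo_tool(slide=[[0.25,-0.37,-0.3],[0.07,0,-0.5],[0,0,-0.5],[0,0,0]], twist=[[0,0,0],[0,0,0],[0,0,0],[0,0,0]], gripper=[0.65,0.65,0.65,0.65])

```text
time_s: 2.35
tcp_pos: [0.6046, 0.0428, 0.142]
ee_rot: [[0.348, -0.937, -0.006], [-0.937, -0.348, -0.002], [-0.001, 0.006, -1.0]]
wrist_force: [0.1, -0.8, 0.3]
gripper_width: 0.35
```

```bash
python3 - <<'E'
from station import r
from h import *
s=r.sense();print({k:s[k] for k in ('time_s','tcp_pos','ee_rot','wrist_force','gripper_width')})
for n in ("scene","top","wrist"):
    c=r.capture(n);cv2.imwrite(f"pics/{n}1.png",c["image"])
    print(-c["R"].T@c["t"])
E
```

```text
{'time_s': 2.35, 'tcp_pos': array([0.60459134, 0.04276335, 0.14200975]), 'ee_rot': array([[ 3.48079049e-01, -9.37446422e-01, -5.93142652e-03],
       [-9.37464967e-01, -3.48076332e-01, -1.51785089e-03],
       [-6.41685292e-04,  6.08883666e-03, -9.99981257e-01]]), 'wrist_force': array([ 0.07923668, -0.83237209,  0.3072601 ]), 'gripper_width': 0.3500428309263213}
[ 1.04495173 -0.42895949  0.86025124]
[0.42471081 0.06088659 1.06903519]
[ 0.63494313 -0.03082837  0.30808858]
```

View pics/wrist1.png

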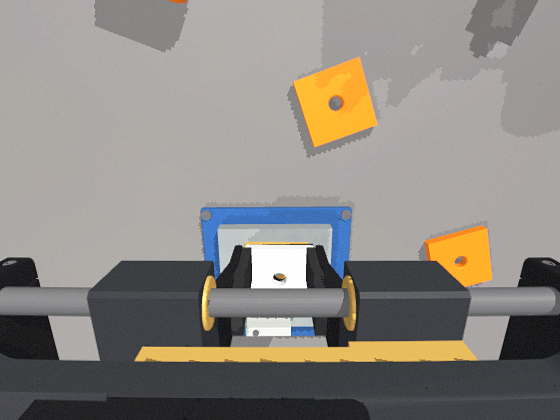

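View pics/scene1.png

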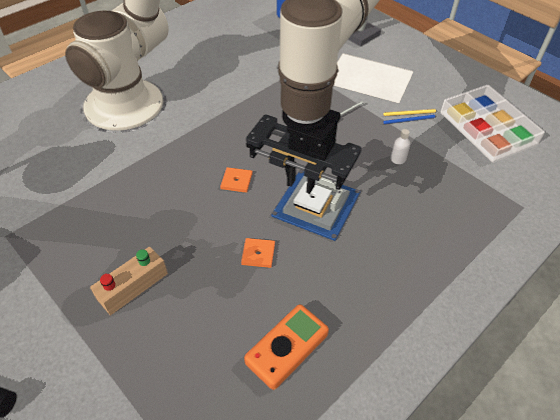

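The wrist view shows the stack between and behind the fingertips, with the jig at (277,240). The scene view shows the gripper hovering on the jig's -y side. I'll lower it now.

servo_tool(slide=[[0,0,-0.5],[0,0,-0.5],[0,0,-0.5],[0,0,-0.3],[0,0,-0.1],[0,0,0],[0,0,0]], twist=[[0,0,0],[0,0,0],[0,0,0],[0,0,0],[0,0,0],[0,0,0],[0,0,0]], gripper=[0.65,0.65,0.65,0.65,0.65,0.65,0.65])

```text
time_s: 3.38
tcp_pos: [0.6073, 0.0437, 0.032]
ee_rot: [[0.349, -0.937, 0.003], [-0.937, -0.349, 0.001], [0.0, -0.003, -1.0]]
wrist_force: [0.5, 0.0, 0.8]
gripper_width: 0.35
```

```bash
python3 - <<'E'
from station import r
from h import *
s=r.sense();print({k:s[k] for k in ('time_s','tcp_pos','ee_rot','wrist_force','gripper_width')})
c=r.capture("scene");crop(c,265,150,100,80,7,"pics/s2.png")
E
```

```text
{'time_s': 3.375, 'tcp_pos': array([0.60729723, 0.04372439, 0.03202444]), 'ee_rot': array([[ 3.49054710e-01, -9.37098488e-01,  2.68933422e-03],
       [-9.37102298e-01, -3.49054189e-01,  6.76033831e-04],
       [ 3.05213093e-04, -2.75615407e-03, -9.99996155e-01]]), 'wrist_force': array([0.48314979, 0.0440289 , 0.78046217]), 'gripper_width': 0.3499092123967095}
```

View pics/s2.png

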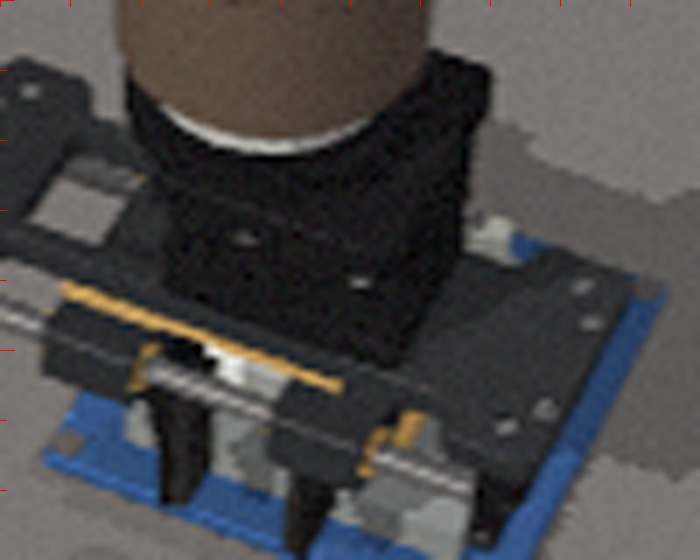

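servo_tool(slide=[[0,0,-0.06],[0,0,-0.04],[-0.047,0.125,0],[-0.035,0.0935,0],[-0.0235,0.0625,0],[-0.0175,0.047,0],[-0.0175,0.047,0],[-0.0175,0.047,0],[-0.0175,0.047,0],[-0.0175,0.047,0]], twist=[[0,0,0],[0,0,0],[0,0,0],[0,0,0],[0,0,0],[0,0,0],[0,0,0],[0,0,0],[0,0,0],[0,0,0]], gripper=[0.65,0.65,0.65,0.65,0.65,0.65,0.65,0.65,0.65,0.65])

```text
time_s: 4.68
tcp_pos: [0.5947, 0.0742, 0.0246]
ee_rot: [[0.349, -0.937, 0.0], [-0.937, -0.349, -0.0], [0.0, 0.0, -1.0]]
wrist_force: [0.9, -2.2, 0.1]
gripper_width: 0.348
```

servo_tool(slide=[[-0.0175,0.047,0],[-0.0175,0.047,0],[-0.0117,0.0312,0],[0,0,0]], twist=[[0,0,0],[0,0,0],[0,0,0],[0,0,0]], gripper=[0.65,0.65,0.65,0.65])

```text
time_s: 5.18
tcp_pos: [0.5919, 0.0822, 0.0246]
ee_rot: [[0.349, -0.937, 0.0], [-0.937, -0.349, 0.0], [-0.0, -0.0, -1.0]]
wrist_force: [0.5, -2.4, 1.0]
gripper_width: 0.352
```

```bash
python3 - <<'E'
from station import r
from h import *
s=r.sense();print({k:s[k] for k in ('time_s','tcp_pos','wrist_force')})
c=r.capture("top");crop(c,190,165,110,100,6,"pics/t3.png")
E
```

```text
{'time_s': 5.175, 'tcp_pos': array([0.59187225, 0.08218336, 0.02461356]), 'wrist_force': array([ 0.47220022, -2.35551708,  0.96587345])}
```

View pics/t3.png

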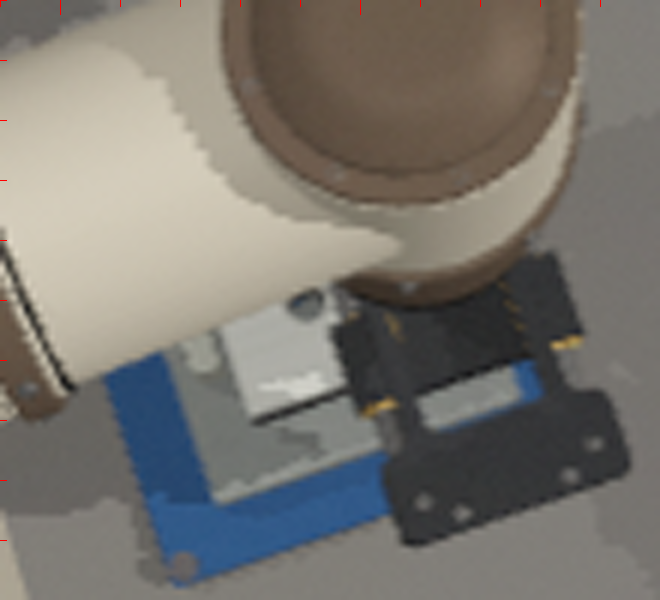

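The plate now has a gap of about 4 mm to the y stop (stop edge ~218, plate edge ~228 in the crop). I'll go on in small steps.

servo_tool(slide=[[-0.0059,0.0156,0],[-0.0059,0.0156,0],[-0.0029,0.0078,0]], twist=[[0,0,0],[0,0,0],[0,0,0]], gripper=[0.65,0.65,0.65])

```text
time_s: 5.6
tcp_pos: [0.5911, 0.0841, 0.0246]
ee_rot: [[0.349, -0.937, 0.0], [-0.937, -0.349, -0.0], [0.0, -0.0, -1.0]]
wrist_force: [1.2, -3.4, 0.9]
gripper_width: 0.351
```

servo_tool(slide=[[-0.0029,0.0078,0],[-0.0029,0.0078,0]], twist=[[0,0,0],[0,0,0]], gripper=[0.65,0.65])

```text
time_s: 5.85
tcp_pos: [0.5907, 0.0851, 0.0246]
ee_rot: [[0.349, -0.937, 0.0], [-0.937, -0.349, -0.0], [0.0, -0.0, -1.0]]
wrist_force: [1.2, -2.8, 0.7]
gripper_width: 0.35
```

servo_tool(slide=[[-0.0029,0.0078,0]], twist=[[0,0,0]], gripper=[0.65])

```text
time_s: 5.98
tcp_pos: [0.5906, 0.0853, 0.0246]
ee_rot: [[0.349, -0.937, -0.0], [-0.937, -0.349, -0.001], [0.0, 0.0, -1.0]]
wrist_force: [1.6, -5.0, 0.9]
gripper_width: 0.354
```

servo_tool(slide=[[-0.0018,0.0047,0],[0,0,0]], twist=[[0,0,0],[0,0,0]], gripper=[0.65,0.65])

```text
time_s: 6.22
tcp_pos: [0.5905, 0.0853, 0.0246]
ee_rot: [[0.349, -0.937, -0.0], [-0.937, -0.349, -0.001], [0.001, 0.0, -1.0]]
wrist_force: [2.2, -4.9, 1.6]
gripper_width: 0.352
```

servo_tool(slide=[[-0.0018,0.0047,0],[0,0,0]], twist=[[0,0,0],[0,0,0]], gripper=[0.65,0.65])

```text
time_s: 6.48
tcp_pos: [0.5903, 0.0854, 0.0246]
ee_rot: [[0.349, -0.937, -0.0], [-0.937, -0.349, -0.001], [0.001, 0.001, -1.0]]
wrist_force: [1.7, -5.7, 1.0]
gripper_width: 0.355
```

servo_tool(slide=[[-0.0029,0.0078,0],[0,0,0]], twist=[[0,0,0],[0,0,0]], gripper=[0.65,0.65])

```text
time_s: 6.72
tcp_pos: [0.5902, 0.0855, 0.0246]
ee_rot: [[0.349, -0.937, -0.0], [-0.937, -0.349, -0.001], [0.001, 0.001, -1.0]]
wrist_force: [2.1, -8.1, 0.2]
gripper_width: 0.35
```

servo_tool(slide=[[-0.0029,0.0078,0],[0,0,0]], twist=[[0,0,0],[0,0,0]], gripper=[0.65,0.65])

```text
time_s: 6.98
tcp_pos: [0.5902, 0.0855, 0.0246]
ee_rot: [[0.349, -0.937, -0.0], [-0.937, -0.349, -0.002], [0.002, 0.001, -1.0]]
wrist_force: [4.3, -8.9, 0.6]
gripper_width: 0.357
```

servo_tool(slide=[[0.05,-0.13,0],[0.1,-0.26,0],[0,0,0.5],[0,0,0.8],[-0.24,0.14,0],[-0.24,0.14,0],[-0.24,0.14,0],[-0.24,0.14,0],[-0.24,0.14,0],[0,0,0],[0,0,0]], twist=[[0,0,0],[0,0,0],[0,0,0],[0,0,-1],[0,0,-1],[0,0,-1],[0,0,-1],[0,0,-1],[0,0,-1],[0,0,-1],[0,0,-1]], gripper=[0.65,0.65,0.65,0.65,0.65,0.65,0.65,0.65,0.65,0.65,0.65])

```text
time_s: 8.35
tcp_pos: [0.5269, 0.1057, 0.1026]
ee_rot: [[-0.466, -0.885, -0.0], [-0.885, 0.466, 0.001], [-0.001, 0.0, -1.0]]
wrist_force: [0.1, 0.1, -0.2]
gripper_width: 0.35
```

servo_tool(slide=[[0,0,0],[0,0,0],[0,0,0],[0,0,0],[0,0,0],[0,0,0],[0,0,0],[0,0,0]], twist=[[0,0,-1],[0,0,-1],[0,0,-1],[0,0,-1],[0,0,-1],[0,0,-1],[0,0,-1],[0,0,0]], gripper=[0.65,0.65,0.65,0.65,0.65,0.65,0.65,0.65])

```text
time_s: 9.35
tcp_pos: [0.527, 0.1055, 0.1024]
ee_rot: [[-0.937, -0.349, -0.0], [-0.349, 0.937, 0.0], [0.0, 0.0, -1.0]]
wrist_force: [0.0, -0.5, -0.5]
gripper_width: 0.349
```

```bash
python3 - <<'E'
from station import r
from h import *
s=r.sense();print({k:s[k] for k in ('time_s','tcp_pos','ee_rot','wrist_force','joints')})
c=r.capture("top");crop(c,190,165,110,100,6,"pics/t4.png")
c=r.capture("scene");crop(c,265,150,100,80,7,"pics/s4.png")
E
```

```text
{'time_s': 9.35, 'tcp_pos': array([0.52702356, 0.10550418, 0.10244728]), 'ee_rot': array([[-9.36944001e-01, -3.49479472e-01, -1.93342696e-04],
       [-3.49479522e-01,  9.36943920e-01,  3.91977501e-04],
       [ 4.41631739e-05,  4.34830281e-04, -9.99999904e-01]]), 'wrist_force': array([ 0.00846108, -0.54718692, -0.48047045]), 'joints': array([ 2.86016887e+01,  2.05524458e+01, -2.11423889e+01, -3.35095257e-02,
       -4.83041447e+01, -9.81239160e+01])}
```

View pics/t4.png

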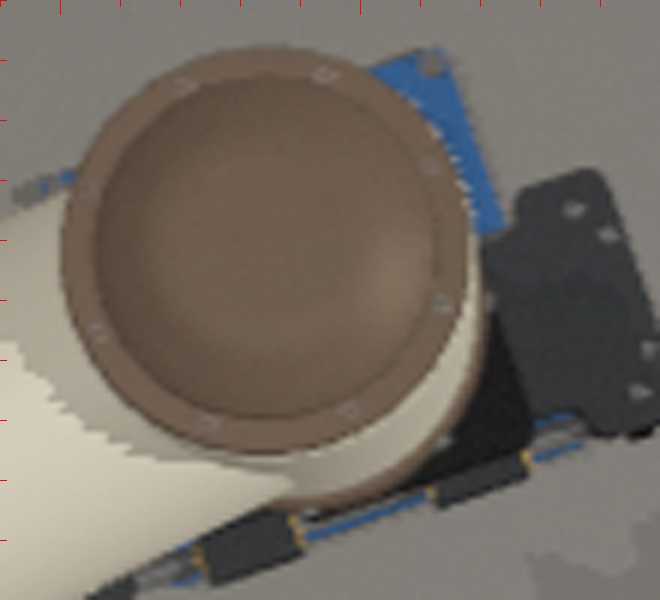

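View pics/s4.png

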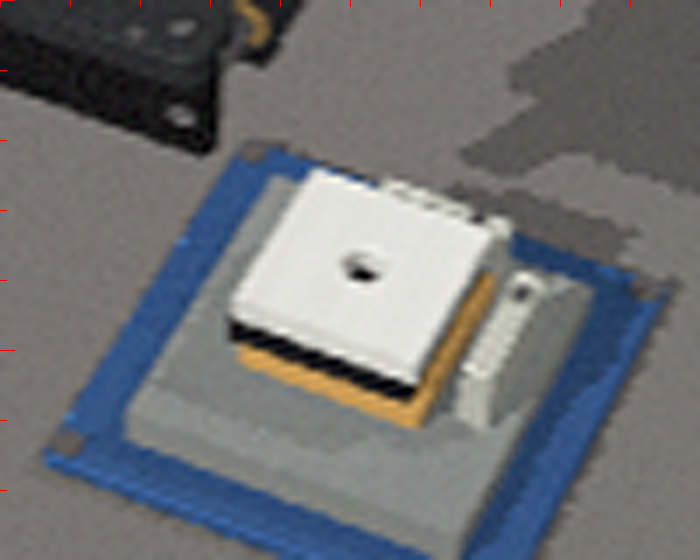

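The scene crop shows the stack against the y stop and still about 10 mm short of the x stop; the plate sides now line up in y. Next is lowering on the -x side and pushing in +x.

servo_tool(slide=[[-0.05,-0.02,-0.4],[0,0,-0.4],[0,0,-0.3],[0,0,-0.15],[0,0,-0.04],[0.05,0.02,0],[0,0,0]], twist=[[0,0,0],[0,0,0],[0,0,0],[0,0,0],[0,0,0],[0,0,0],[0,0,0]], gripper=[0.65,0.65,0.65,0.65,0.65,0.65,0.65])

```text
time_s: 10.32
tcp_pos: [0.5278, 0.1061, 0.0259]
ee_rot: [[-0.937, -0.349, 0.002], [-0.349, 0.937, 0.001], [-0.002, 0.0, -1.0]]
wrist_force: [0.7, -0.4, -0.1]
gripper_width: 0.347
```

servo_tool(slide=[[0.039,0.0145,0],[0.039,0.0145,0],[0.039,0.0145,0],[0.039,0.0145,0],[0.031,0.0116,0]], twist=[[0,0,0],[0,0,0],[0,0,0],[0,0,0],[0,0,0]], gripper=[0.65,0.65,0.65,0.65,0.65])

```text
time_s: 10.95
tcp_pos: [0.5373, 0.1095, 0.025]
ee_rot: [[-0.937, -0.348, -0.002], [-0.348, 0.937, -0.001], [0.002, -0.0, -1.0]]
wrist_force: [-2.4, 0.2, 2.0]
gripper_width: 0.349
```

servo_tool(slide=[[0.031,0.0116,0],[0.031,0.0116,0],[0.031,0.0116,0],[0.0156,0.0058,0],[0,0,0]], twist=[[0,0,0],[0,0,0],[0,0,0],[0,0,0],[0,0,0]], gripper=[0.65,0.65,0.65,0.65,0.65])

```text
time_s: 11.58
tcp_pos: [0.5446, 0.1122, 0.0249]
ee_rot: [[-0.937, -0.349, -0.0], [-0.349, 0.937, -0.0], [0.0, -0.0, -1.0]]
wrist_force: [-2.2, -0.5, 0.4]
gripper_width: 0.351
```

servo_tool(slide=[[0.0156,0.0058,0],[0.0078,0.0029,0]], twist=[[0,0,0],[0,0,0]], gripper=[0.65,0.65])

```text
time_s: 11.82
tcp_pos: [0.5461, 0.1128, 0.0249]
ee_rot: [[-0.937, -0.349, -0.0], [-0.349, 0.937, -0.0], [0.0, -0.0, -1.0]]
wrist_force: [-2.0, -1.1, -1.2]
gripper_width: 0.348
```

servo_tool(slide=[[0.0078,0.0029,0],[0.0078,0.0029,0]], twist=[[0,0,0],[0,0,0]], gripper=[0.65,0.65])

```text
time_s: 12.08
tcp_pos: [0.547, 0.1131, 0.025]
ee_rot: [[-0.937, -0.349, -0.0], [-0.349, 0.937, -0.0], [0.0, -0.0, -1.0]]
wrist_force: [-1.2, -1.5, -2.2]
gripper_width: 0.35
```

servo_tool(slide=[[0.0078,0.0029,0],[0.0078,0.0029,0]], twist=[[0,0,0],[0,0,0]], gripper=[0.65,0.65])

```text
time_s: 12.32
tcp_pos: [0.5477, 0.1134, 0.025]
ee_rot: [[-0.937, -0.349, -0.0], [-0.349, 0.937, -0.0], [0.001, -0.0, -1.0]]
wrist_force: [-1.9, -1.5, -1.4]
gripper_width: 0.348
```

servo_tool(slide=[[0.0078,0.0029,0],[0.0047,0.0018,0]], twist=[[0,0,0],[0,0,0]], gripper=[0.65,0.65])

```text
time_s: 12.58
tcp_pos: [0.5483, 0.1136, 0.0251]
ee_rot: [[-0.937, -0.349, -0.001], [-0.349, 0.937, -0.0], [0.001, -0.0, -1.0]]
wrist_force: [-3.5, -2.7, -1.0]
gripper_width: 0.348
```

servo_tool(slide=[[0.0047,0.0018,0],[0.0047,0.0018,0]], twist=[[0,0,0],[0,0,0]], gripper=[0.65,0.65])

```text
time_s: 12.82
tcp_pos: [0.5483, 0.1137, 0.025]
ee_rot: [[-0.937, -0.349, -0.002], [-0.349, 0.937, -0.001], [0.002, -0.0, -1.0]]
wrist_force: [-5.6, -2.2, -0.0]
gripper_width: 0.351
```

servo_tool(slide=[[0.0047,0.0018,0],[0.0047,0.0018,0]], twist=[[0,0,0],[0,0,0]], gripper=[0.65,0.65])

```text
time_s: 13.08
tcp_pos: [0.5483, 0.1136, 0.025]
ee_rot: [[-0.937, -0.349, -0.003], [-0.349, 0.937, -0.001], [0.003, -0.0, -1.0]]
wrist_force: [-6.9, -3.0, 2.0]
gripper_width: 0.352
```

servo_tool(slide=[[0.0063,0.0023,0],[0,0,0],[0,0,0]], twist=[[0,0,0],[0,0,0],[0,0,0]], gripper=[0.65,0.65,0.65])

```text
time_s: 13.45
tcp_pos: [0.5483, 0.1136, 0.025]
ee_rot: [[-0.937, -0.349, -0.004], [-0.349, 0.937, -0.002], [0.004, -0.0, -1.0]]
wrist_force: [-6.2, -1.9, 2.4]
gripper_width: 0.351
```

servo_tool(slide=[[-0.05,-0.019,0],[-0.2,-0.074,0],[-0.2,-0.074,0.3],[-0.2,-0.074,0.8],[-0.3,-0.11,0.8],[-0.5,-0.2,0.5],[-0.8,-0.3,0.2],[0,0,0]], twist=[[0,0,0],[0,0,0],[0,0,0],[0,0,0],[0,0,0],[0,0,0],[0,0,0],[0,0,0]], gripper=[0.65,0.65,0.65,0.65,0.65,0.65,0.65,0.65])

```text
time_s: 14.45
tcp_pos: [0.4136, 0.0629, 0.183]
ee_rot: [[-0.937, -0.349, 0.005], [-0.349, 0.937, 0.004], [-0.006, 0.002, -1.0]]
wrist_force: [-0.2, -0.2, 0.0]
gripper_width: 0.355
```

```bash
python3 - <<'E'
from station import r
from h import *
s=r.sense();print({k:s[k] for k in ('time_s','tcp_pos','ee_rot','wrist_force','joints')})
c=r.capture("top");crop(c,190,165,110,100,6,"pics/t5.png")
c=r.capture("scene");crop(c,265,150,100,80,7,"pics/s5.png")
c=r.capture("wrist");cv2.imwrite("pics/w5.png",c["image"])
E
```

```text
{'time_s': 14.45, 'tcp_pos': array([0.41364173, 0.06286764, 0.18303668]), 'ee_rot': array([[-0.93709457, -0.34903737,  0.005165  ],
       [-0.34902274,  0.93710759,  0.00353331],
       [-0.00607342,  0.00150834, -0.99998042]]), 'wrist_force': array([-0.19330479, -0.18357577,  0.02938416]), 'joints': array([ 3.10794748e+01,  3.50142007e+00, -3.03393875e+01, -2.49245064e-02,
       -5.58012336e+01, -1.00637321e+02])}
```

View pics/t5.png

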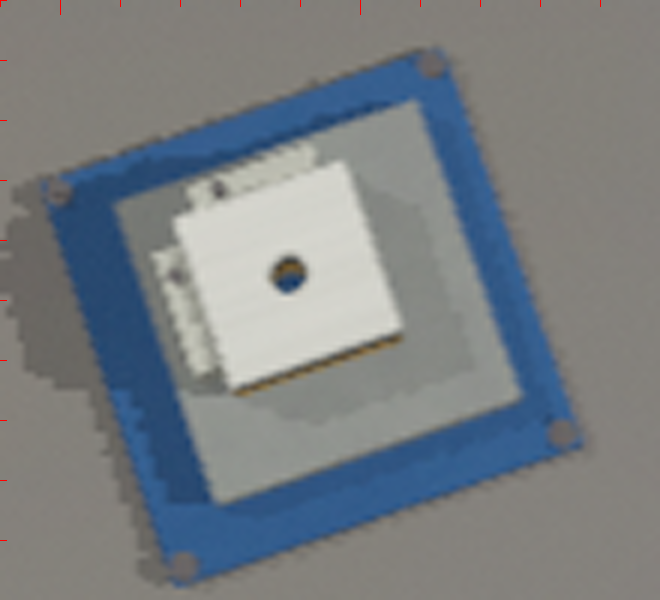

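View pics/s5.png

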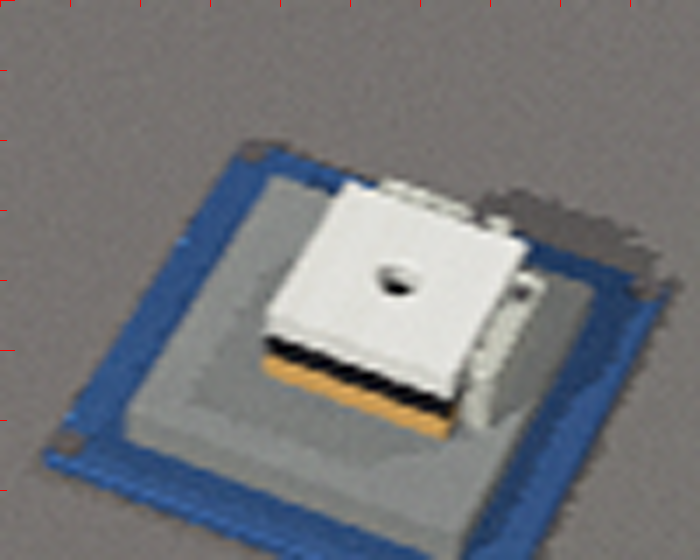

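View pics/w5.png

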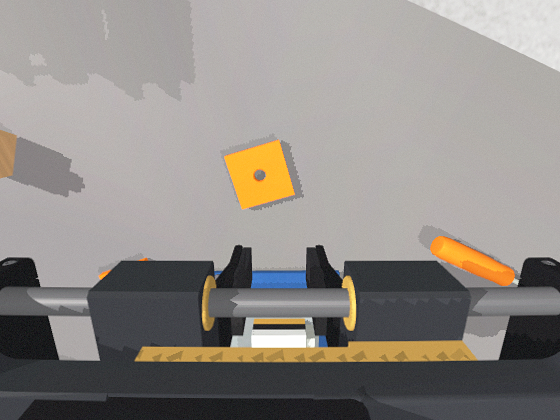

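The holes look lined up: in the top crop the hole is at (288,274) with the bore's blue visible through it. In the scene crop the sides of all three plates coincide against both stops. Now I'll triangulate the hole and the pin.

```bash
python3 - <<'E'
from station import r
from h import *
from scipy.optimize import least_squares
np.set_printoptions(precision=4,suppress=True)
c=r.capture("top");s=r.capture("scene")
crop(s,85,235,90,80,7,"pics/s6.png"); 
print('hole top',px2w(c,np.array([[288,274]])/6+[190,165],.052),'scene',px2w(s,np.array([[396,281]])/7+[265,150],.052))
ex=np.array([.937,.349]);ey=np.array([-.349,.937]);print('kin',.5929*ex-.0864*ey)
# plate corners top face from top cam
P=px2w(c,np.array([[175,215],[345,161],[402,330],[232,388]])/6+[190,165],.052);print('plate centre',P.mean(0))
P=px2w(s,np.array([[345,184],[527,243],[452,394],[268,325]])/7+[265,150],.052);print('plate centre sc',P.mean(0))
def blob(im,lo,hi):
    h=cv2.cvtColor(im,cv2.COLOR_BGR2HSV);return cv2.inRange(h,lo,hi)
for n,k,box in(("top",c,(405,250,35,35)),("scene",s,(125,240,40,35))):
    x,y,w,h=box;m=blob(k["image"][y:y+h,x:x+w],(55,90,60),(85,255,255))
    q=cv2.findContours(m,cv2.RETR_EXTERNAL,cv2.CHAIN_APPROX_NONE)[0];q=max(q,key=len).reshape(-1,2)+[x,y]
    print(n,q.min(0),q.max(0))
crop(c,400,245,50,45,12,"pics/t6.png");crop(s,120,235,45,40,14,"pics/s6.png")
E
```

```text
hole top [[0.5845 0.1257 0.052 ]] scene [[0.5895 0.1256 0.052 ]]
kin [0.5857 0.126 ]
plate centre [0.5848 0.1255 0.052 ]
plate centre sc [0.591  0.1249 0.052 ]
top [419 262] [430 271]
scene [136 250] [149 265]
```

View pics/t6.png

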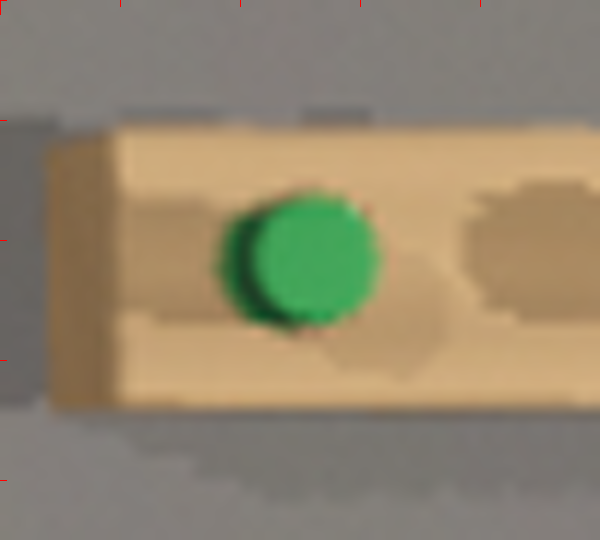

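View pics/s6.png

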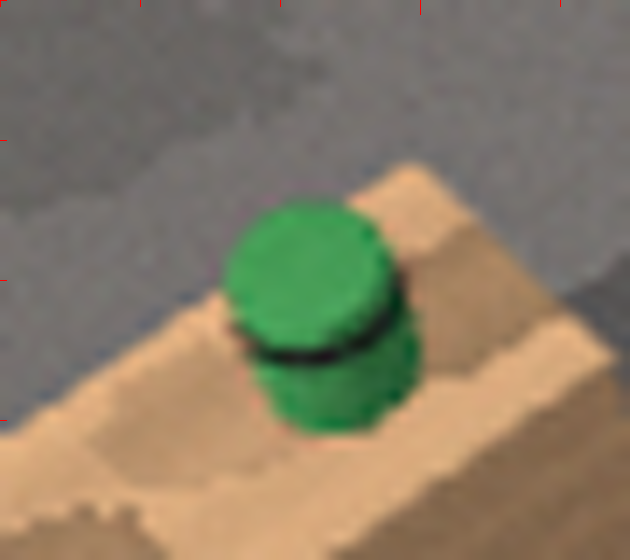

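servo_tool(slide=[[0.09,-0.43,0],[0.09,-0.43,0],[0.09,-0.43,0],[0.09,-0.43,0],[0.09,-0.43,0],[0.09,-0.43,0],[0.09,-0.43,0],[0.09,-0.43,0],[0.09,-0.43,0],[0.09,-0.43,-0.1],[0.09,-0.43,-0.2],[0.1,-0.43,-0.2]], twist=[[0,0,0.967],[0,0,0.967],[0,0,0.967],[0,0,0.967],[0,0,0.967],[0,0,0.967],[0,0,0.967],[0,0,0.967],[0,0,0.967],[0,0,0.967],[0,0,0.967],[0,0,0.967]], gripper=[0.2,0.2,0.2,0.2,0.2,0.2,0.2,0.2,0.2,0.2,0.2,0.2])

```text
time_s: 16.2
tcp_pos: [0.4815, -0.2474, 0.1497]
ee_rot: [[0.004, -1.0, -0.001], [-1.0, -0.004, 0.0], [-0.0, 0.001, -1.0]]
wrist_force: [0.0, 0.1, 0.3]
gripper_width: 0.8
```

servo_tool(slide=[[0,0,0],[0,0,0],[0,0,0]], twist=[[0,0,0],[0,0,0],[0,0,0]], gripper=[0.3,0.3,0.3])

```text
time_s: 16.58
tcp_pos: [0.4809, -0.2457, 0.1515]
ee_rot: [[0.001, -1.0, 0.001], [-1.0, -0.001, -0.0], [0.0, -0.001, -1.0]]
wrist_force: [-1.4, 0.8, -0.7]
gripper_width: 0.709
```

```bash
python3 - <<'E'
from station import r
from h import *
s=r.sense();print({k:s[k] for k in ('time_s','tcp_pos','ee_rot','wrist_force','joints')})
c=r.capture("wrist");cv2.imwrite("pics/w7.png",c["image"])
print(w2px(c,[[.48,-.247,.074],[.48,-.247,.048],[.48,-.323,.074]]))
E
```

```text
{'time_s': 16.575, 'tcp_pos': array([ 0.48094646, -0.2457154 ,  0.15146199]), 'ee_rot': array([[ 9.99429203e-04, -9.99999314e-01,  6.10166505e-04],
       [-9.99999494e-01, -9.99500421e-04, -1.16425271e-04],
       [ 1.17035053e-04, -6.10049838e-04, -9.99999807e-01]]), 'wrist_force': array([-1.36631218,  0.83143444, -0.68198065]), 'joints': array([-9.85165889e+00,  1.74970582e+01, -1.74211648e+01,  7.20747296e-04,
       -5.50461913e+01,  9.90851127e+00])}
[[280.2781567  216.91509291]
 [280.15819914 207.69060691]
 [280.61895299 117.33866009]]
```

View pics/w7.png

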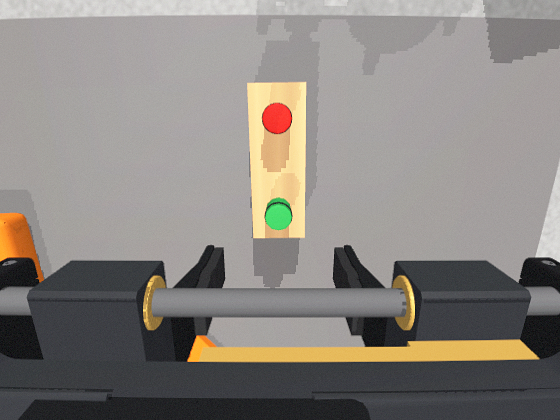

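```bash
python3 - <<'E'
from station import r
from h import *
c=r.capture("wrist");crop(c,235,75,90,170,4,"pics/w7z.png")
E
```

```text
(no output)
```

View pics/w7z.png

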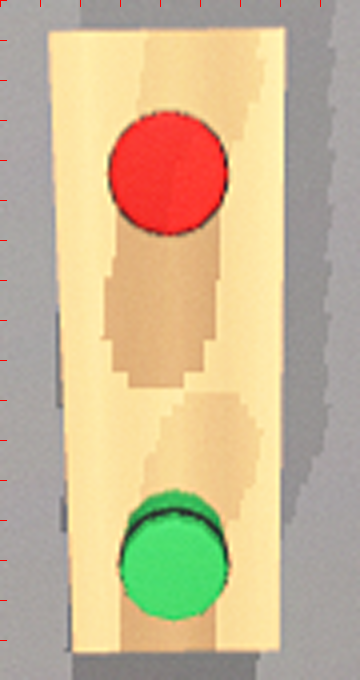

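The wrist crop puts the green head's top at about (278.5,216) against a predicted (280,217), which agrees to within 1.5 mm. I'll descend.

servo_tool(slide=[[0,-0.02,-0.4],[0,0,-0.5],[0,0,-0.4],[0,0,-0.25],[0,0,-0.08],[0,0,0],[0,0,0]], twist=[[0,0,0],[0,0,0],[0,0,0],[0,0,0],[0,0,0],[0,0,0],[0,0,0]], gripper=[0.3,0.3,0.3,0.3,0.3,0.3,0.3])

```text
time_s: 17.55
tcp_pos: [0.4813, -0.2476, 0.0543]
ee_rot: [[0.001, -1.0, 0.002], [-1.0, -0.001, -0.001], [0.001, -0.002, -1.0]]
wrist_force: [-0.5, 0.2, -0.2]
gripper_width: 0.696
```

```bash
python3 - <<'E'
from station import r
from h import *
s=r.sense();print({k:s[k] for k in ('time_s','tcp_pos','wrist_force')})
c=r.capture("scene");crop(c,80,200,110,90,7,"pics/s8.png")
E
```

```text
{'time_s': 17.55, 'tcp_pos': array([ 0.48130491, -0.24763968,  0.05425066]), 'wrist_force': array([-0.53460046,  0.17275004, -0.19424158])}
```

View pics/s8.png

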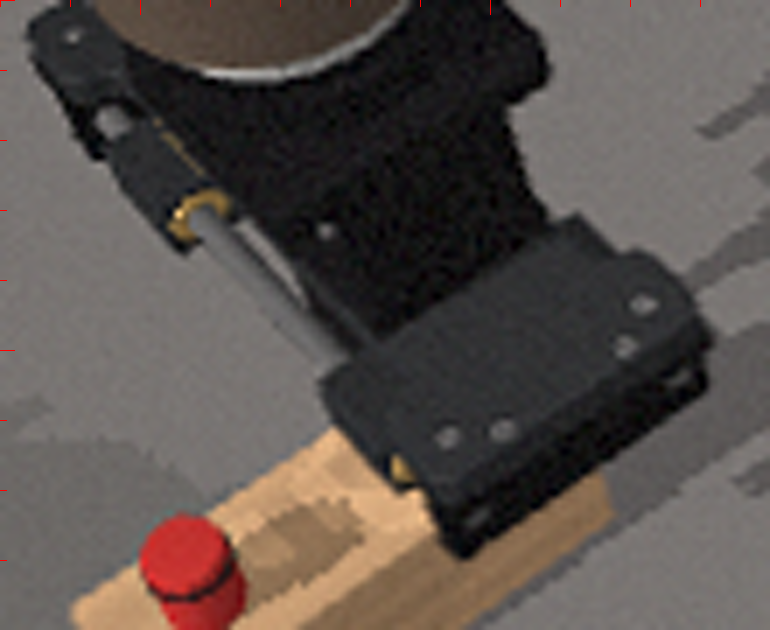

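Nothing was touched and the red pin is clear of the gripper. I'll close on the pin.

servo_tool(slide=[[0,0,0],[0,0,0],[0,0,0],[0,0,0],[0,0,0],[0,0,0],[0,0,0],[0,0,0]], twist=[[0,0,0],[0,0,0],[0,0,0],[0,0,0],[0,0,0],[0,0,0],[0,0,0],[0,0,0]], gripper=[0.6,0.8,1,1,1,1,1,1])

```text
time_s: 18.6
tcp_pos: [0.4807, -0.2475, 0.0534]
ee_rot: [[0.001, -1.0, 0.0], [-1.0, -0.001, -0.0], [0.0, -0.0, -1.0]]
wrist_force: [0.1, -0.3, -1.2]
gripper_width: 0.244
```

servo_tool(slide=[[0,0,0.2],[0,0,0.4],[0,0,0.5],[0,0,0.4],[0,0,0.2],[0,0,0]], twist=[[0,0,0],[0,0,0],[0,0,0],[0,0,0],[0,0,0],[0,0,0]], gripper=[1,1,1,1,1,1])

```text
time_s: 19.35
tcp_pos: [0.4807, -0.2475, 0.1562]
ee_rot: [[0.0, -1.0, 0.002], [-1.0, -0.0, -0.0], [0.0, -0.002, -1.0]]
wrist_force: [-0.2, -0.0, -0.7]
gripper_width: 0.244
```

```bash
python3 - <<'E'
from station import r
from h import *
s=r.sense();print({k:s[k] for k in ('time_s','tcp_pos','wrist_force','gripper_width')})
c=r.capture("scene");crop(c,80,170,110,110,6,"pics/s9.png")
c=r.capture("wrist");crop(c,210,180,140,140,4,"pics/w9.png")
print(w2px(c,[np.array(s['tcp_pos'])-[0,0,.0054]+[0,0,d] for d in (-.042,0,.026)]))
E
```

```text
{'time_s': 19.35, 'tcp_pos': array([ 0.48073821, -0.24749334,  0.15618115]), 'wrist_force': array([-0.21110916, -0.01081091, -0.70965975]), 'gripper_width': 0.24440034956916815}
[[278.20280806 232.03181299]
 [278.12044937 257.98703317]
 [278.04865939 280.6363595 ]]
```

View pics/s9.png

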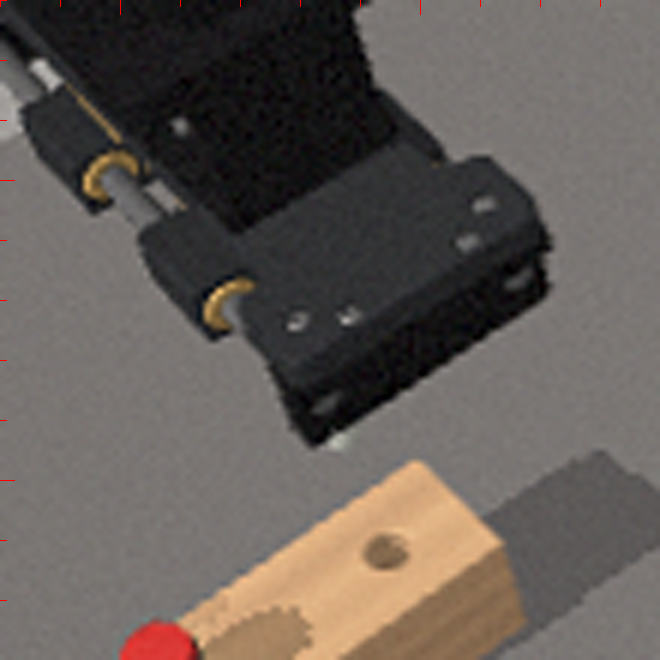

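View pics/w9.png

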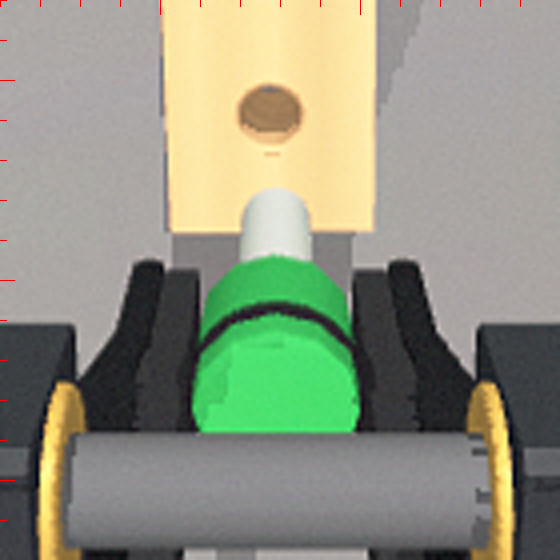

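```bash
python3 - <<'E'
from station import r
from h import *
s=r.sense();c=r.capture("wrist");p=np.array(s['tcp_pos'])-[0,0,.0054]
for dy in (-.002,-.001,0,.001,.002):
  o=[]
  for z,rr in((-.042,.005),(-.040,.006),(0,.011)):
    a=np.linspace(0,6.28,100);q=w2px(c,p+np.c_[rr*np.cos(a),dy+rr*np.sin(a),0*a+z]);o.append(q[:,1].min())
  # head width at top
  print(dy,np.round(o,2))
hole=w2px(c,[[.4807,-.2475,.048]]);print(hole)
E
```

```text
-0.002 [222.4  221.98 236.62]
-0.001 [223.76 223.35 238.26]
0 [225.11 224.71 239.9 ]
0.001 [226.45 226.07 241.53]
0.002 [227.79 227.43 243.16]
[[277.81868296 207.67546386]]
```

servo_tool(slide=[[0.1,0.35,0],[0.2,0.7,0],[0.2,0.7,0],[0.2,0.7,0],[0.2,0.7,0],[0.2,0.7,0],[0.2,0.7,0],[0.2,0.7,0],[0.15,0.6,-0.2],[0.1,0.355,-0.3],[0,0,0],[0,0,0]], twist=[[0,0,0],[0,0,0],[0,0,0],[0,0,0],[0,0,0],[0,0,0],[0,0,0],[0,0,0],[0,0,0],[0,0,0],[0,0,0],[0,0,0]], gripper=[1,1,1,1,1,1,1,1,1,1,1,1])

```text
time_s: 21.0
tcp_pos: [0.5852, 0.1239, 0.1246]
ee_rot: [[0.0, -1.0, -0.002], [-1.0, -0.0, -0.001], [0.001, 0.002, -1.0]]
wrist_force: [-0.9, -0.3, -0.7]
gripper_width: 0.242
```

servo_tool(slide=[[0,0,0],[0,0,0]], twist=[[0,0,0],[0,0,0]], gripper=[1,1])

```text
time_s: 21.25
tcp_pos: [0.5857, 0.1241, 0.126]
ee_rot: [[-0.001, -1.0, 0.001], [-1.0, 0.001, 0.0], [-0.0, -0.001, -1.0]]
wrist_force: [-0.3, -0.3, -0.6]
gripper_width: 0.247
```

```bash
cat > pv.py <<'E'
from station import r
from h import *
import sys
np.set_printoptions(precision=4,suppress=True)
n=sys.argv[1]
s=r.sense();print({k:s[k] for k in ('time_s','tcp_pos','ee_rot','wrist_force','gripper_width')})
c=r.capture("wrist");crop(c,220,170,120,120,5,f"pics/w{n}.png")
p=np.array(s['tcp_pos'])-[0,0,.0054]
print('hole pred',w2px(c,[[.5857,.1260,.052]]))
a=np.linspace(0,6.28,100)
for dy in (0,.001,.002):
  q=[w2px(c,p+np.c_[rr*np.cos(a),dy+rr*np.sin(a),0*a+z]) for z,rr in((-.042,.005),(-.040,.006),(0,.011))]
  print(dy,[(round(k[:,1].min(),2),round(k[:,0].mean(),2)) for k in q])
c=r.capture("scene");crop(c,265,140,100,90,7,f"pics/s{n}.png")
E
python3 pv.py 10
```

```text
{'time_s': 21.25, 'tcp_pos': array([0.5857, 0.1241, 0.126 ]), 'ee_rot': array([[-0.0005, -1.    ,  0.0009],
       [-1.    ,  0.0005,  0.0004],
       [-0.0004, -0.0009, -1.    ]]), 'wrist_force': array([-0.3078, -0.2801, -0.5866]), 'gripper_width': 0.24672478460147237}
hole pred [[279.1717 222.0841]]
0 [(np.float64(225.12), np.float64(279.06)), (np.float64(224.72), np.float64(279.05)), (np.float64(239.89), np.float64(278.97))]
0.001 [(np.float64(226.47), np.float64(279.06)), (np.float64(226.08), np.float64(279.05)), (np.float64(241.52), np.float64(278.97))]
0.002 [(np.float64(227.81), np.float64(279.06)), (np.float64(227.44), np.float64(279.05)), (np.float64(243.15), np.float64(278.97))]
```

View pics/w10.png

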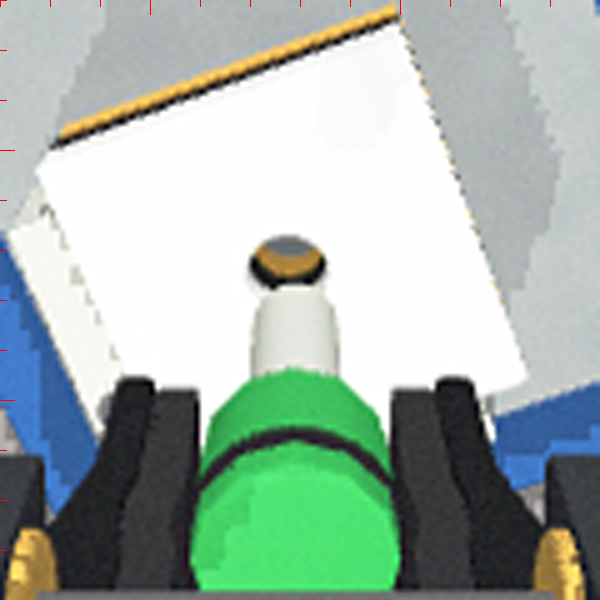

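View pics/s10.png

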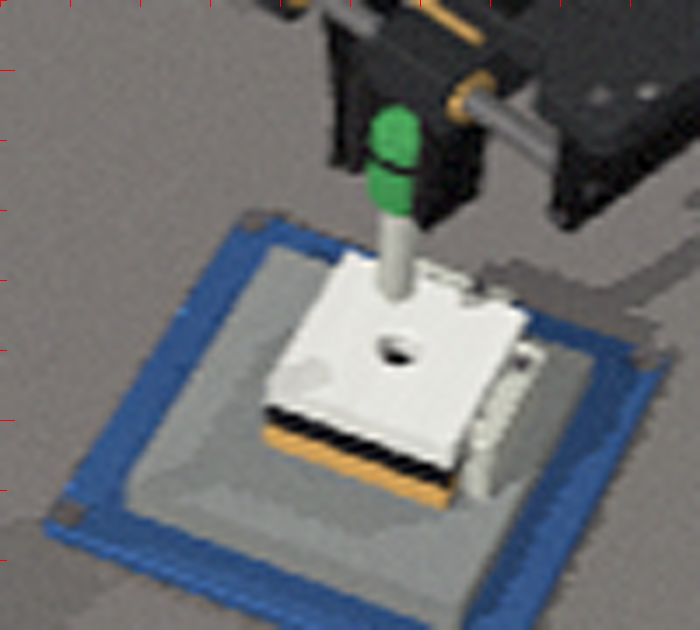

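```bash
python3 - <<'E'
from station import r
from h import *
c=r.capture("scene");crop(c,300,150,45,50,12,"pics/s11.png")
for v in (182.2,182.6,183): print(px2w(c,[[321.3,v]],.0786))
print(px2w(c,[[321.57,190.14]],.052))
E
```

```text
[[0.58886082 0.12284132 0.0786    ]]
[[0.58963773 0.12203031 0.0786    ]]
[[0.5904136  0.12122039 0.0786    ]]
[[0.58947974 0.12559904 0.052     ]]
```

View pics/s11.png

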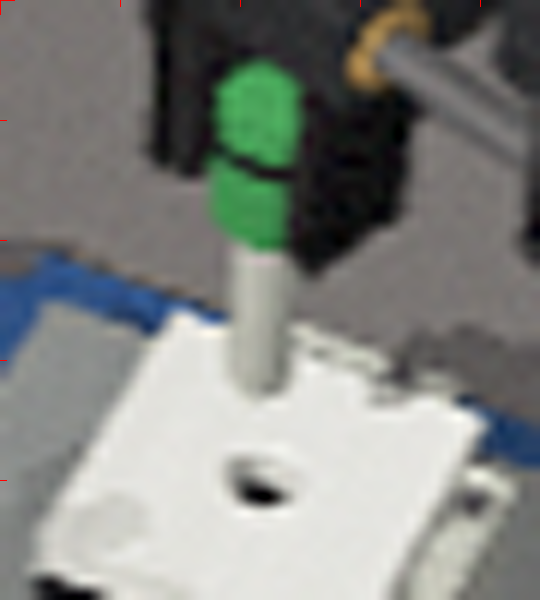

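servo_tool(slide=[[0.02,0.028,-0.15],[0,0,-0.15],[0,0,-0.07],[0,0,0],[0,0,0]], twist=[[0,0,0],[0,0,0],[0,0,0],[0,0,0],[0,0,0]], gripper=[1,1,1,1,1])

```text
time_s: 22.02
tcp_pos: [0.587, 0.1266, 0.1033]
ee_rot: [[0.001, -1.0, 0.0], [-1.0, -0.001, 0.0], [-0.0, -0.0, -1.0]]
wrist_force: [0.4, -0.9, -0.6]
gripper_width: 0.244
```

```bash
python3 pv.py 12; python3 - <<'E'
from station import r
from h import *
c=r.capture("wrist");crop(c,255,205,50,45,12,"pics/w12z.png")
c=r.capture("scene");crop(c,300,150,45,50,12,"pics/s12.png")
E
```

```text
{'time_s': 22.025, 'tcp_pos': array([0.587 , 0.1266, 0.1033]), 'ee_rot': array([[ 0.0007, -1.    ,  0.0003],
       [-1.    , -0.0007,  0.    ],
       [-0.    , -0.0003, -1.    ]]), 'wrist_force': array([ 0.4365, -0.8949, -0.6427]), 'gripper_width': 0.24393891359184544}
hole pred [[280.9116 229.1351]]
0 [(np.float64(225.11), np.float64(279.04)), (np.float64(224.72), np.float64(279.02)), (np.float64(239.85), np.float64(278.97))]
0.001 [(np.float64(226.46), np.float64(279.03)), (np.float64(226.08), np.float64(279.02)), (np.float64(241.49), np.float64(278.97))]
0.002 [(np.float64(227.8), np.float64(279.03)), (np.float64(227.43), np.float64(279.02)), (np.float64(243.12), np.float64(278.97))]
```

View pics/w12z.png

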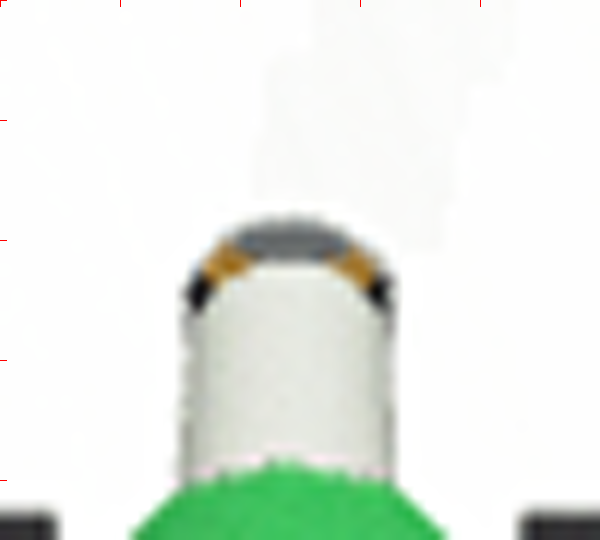

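View pics/s12.png

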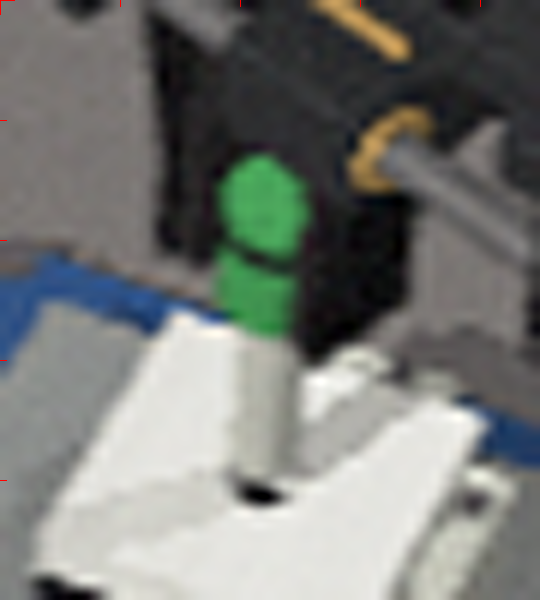

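In the wrist crop the tip is centred on the hole in x (both at about 289). The 47 px gap between rim and tip nearly matches the aligned value of about 52 px, so only about 0.3 mm of +y remains. I'll lower slowly and watch the force.

servo_tool(slide=[[0,0.004,-0.04],[0,0,-0.04],[0,0,-0.03],[0,0,0]], twist=[[0,0,0],[0,0,0],[0,0,0],[0,0,0]], gripper=[1,1,1,1])

```text
time_s: 22.72
tcp_pos: [0.5867, 0.1267, 0.0963]
ee_rot: [[0.001, -1.0, -0.0], [-1.0, -0.001, -0.0], [0.0, 0.0, -1.0]]
wrist_force: [-0.5, 0.7, -1.1]
gripper_width: 0.243
```

servo_tool(slide=[[0,0,-0.02],[0,0,-0.02],[0,0,-0.02],[0,0,-0.02]], twist=[[0,0,0],[0,0,0],[0,0,0],[0,0,0]], gripper=[1,1,1,1])

```text
time_s: 23.22
tcp_pos: [0.5868, 0.1267, 0.0917]
ee_rot: [[0.001, -1.0, -0.0], [-1.0, -0.001, -0.0], [0.0, 0.0, -1.0]]
wrist_force: [-0.4, -0.6, -0.7]
gripper_width: 0.244
```

servo_tool(slide=[[0,0,-0.025],[0,0,-0.025],[0,0,-0.025],[0,0,-0.025]], twist=[[0,0,0],[0,0,0],[0,0,0],[0,0,0]], gripper=[1,1,1,1])

```text
time_s: 23.72
tcp_pos: [0.5869, 0.1268, 0.0857]
ee_rot: [[0.001, -1.0, 0.0], [-1.0, -0.001, 0.0], [-0.0, -0.0, -1.0]]
wrist_force: [-0.3, 0.2, -1.0]
gripper_width: 0.249
```

servo_tool(slide=[[0,0,-0.025],[0,0,-0.025],[0,0,-0.025],[0,0,-0.025]], twist=[[0,0,0],[0,0,0],[0,0,0],[0,0,0]], gripper=[1,1,1,1])

```text
time_s: 24.22
tcp_pos: [0.5869, 0.1268, 0.0797]
ee_rot: [[0.001, -1.0, 0.0], [-1.0, -0.001, 0.0], [-0.0, -0.0, -1.0]]
wrist_force: [0.1, 0.1, -0.2]
gripper_width: 0.243
```

servo_tool(slide=[[0,0,-0.02],[0,0,-0.02],[0,0,-0.02],[0,0,-0.02]], twist=[[0,0,0],[0,0,0],[0,0,0],[0,0,0]], gripper=[1,1,1,1])

```text
time_s: 24.72
tcp_pos: [0.5868, 0.1268, 0.0749]
ee_rot: [[0.001, -1.0, 0.0], [-1.0, -0.001, 0.0], [-0.0, -0.0, -1.0]]
wrist_force: [0.0, 0.1, -0.9]
gripper_width: 0.245
```

servo_tool(slide=[[0,0,-0.02],[0,0,-0.02],[0,0,-0.02]], twist=[[0,0,0],[0,0,0],[0,0,0]], gripper=[1,1,1])

```text
time_s: 25.1
tcp_pos: [0.5868, 0.1268, 0.0713]
ee_rot: [[0.001, -1.0, 0.0], [-1.0, -0.001, 0.0], [-0.0, -0.0, -1.0]]
wrist_force: [-1.0, 1.0, 0.2]
gripper_width: 0.245
```

servo_tool(slide=[[0,0,-0.015],[0,0,-0.015],[0,0,-0.015]], twist=[[0,0,0],[0,0,0],[0,0,0]], gripper=[1,1,1])

```text
time_s: 25.48
tcp_pos: [0.5868, 0.1268, 0.0686]
ee_rot: [[0.001, -1.0, 0.0], [-1.0, -0.001, 0.0], [-0.0, -0.0, -1.0]]
wrist_force: [-1.0, 0.8, 0.9]
gripper_width: 0.244
```

servo_tool(slide=[[0,0,-0.015],[0,0,-0.015],[0,0,-0.015],[0,0,-0.015]], twist=[[0,0,0],[0,0,0],[0,0,0],[0,0,0]], gripper=[1,1,1,1])

```text
time_s: 25.98
tcp_pos: [0.5869, 0.1268, 0.065]
ee_rot: [[0.001, -1.0, 0.0], [-1.0, -0.001, 0.0], [-0.0, -0.0, -1.0]]
wrist_force: [0.3, 0.7, -0.0]
gripper_width: 0.243
```

servo_tool(slide=[[0,0,-0.015],[0,0,-0.015],[0,0,-0.015],[0,0,-0.015]], twist=[[0,0,0],[0,0,0],[0,0,0],[0,0,0]], gripper=[1,1,1,1])

```text
time_s: 26.48
tcp_pos: [0.5869, 0.1268, 0.0614]
ee_rot: [[0.001, -1.0, 0.0], [-1.0, -0.001, 0.0], [-0.0, -0.0, -1.0]]
wrist_force: [-0.7, 1.0, 0.6]
gripper_width: 0.239
```

servo_tool(slide=[[0,0,-0.012],[0,0,-0.012],[0,0,-0.012],[0,0,-0.01]], twist=[[0,0,0],[0,0,0],[0,0,0],[0,0,0]], gripper=[1,1,1,1])

```text
time_s: 26.98
tcp_pos: [0.5869, 0.1268, 0.0587]
ee_rot: [[0.001, -1.0, 0.0], [-1.0, -0.001, 0.0], [-0.0, -0.0, -1.0]]
wrist_force: [0.4, 1.7, 0.3]
gripper_width: 0.243
```

servo_tool(slide=[[0,0,-0.008],[0,0,-0.008]], twist=[[0,0,0],[0,0,0]], gripper=[1,1])

```text
time_s: 27.22
tcp_pos: [0.5869, 0.1268, 0.0577]
ee_rot: [[0.001, -1.0, 0.0], [-1.0, -0.001, 0.0], [-0.0, -0.0, -1.0]]
wrist_force: [0.4, 0.8, 0.8]
gripper_width: 0.243
```

servo_tool(slide=[[0,0,-0.008],[0,0,0]], twist=[[0,0,0],[0,0,0]], gripper=[1,1])

```text
time_s: 27.48
tcp_pos: [0.5868, 0.1268, 0.0574]
ee_rot: [[0.001, -1.0, 0.0], [-1.0, -0.001, 0.0], [-0.0, -0.0, -1.0]]
wrist_force: [-0.3, 1.7, 2.1]
gripper_width: 0.242
```

The head is seated: z matches the expected 0.0574 and contact is about 2 N. I'll release and rise.

servo_tool(slide=[[0,0,0.005],[0,0,0],[0,0,0],[0,0,0],[0,0,0]], twist=[[0,0,0],[0,0,0],[0,0,0],[0,0,0],[0,0,0]], gripper=[0.7,0.6,0.5,0.4,0.4])

```text
time_s: 28.1
tcp_pos: [0.5868, 0.1267, 0.0575]
ee_rot: [[0.0, -1.0, -0.0], [-1.0, -0.0, -0.0], [0.0, 0.0, -1.0]]
wrist_force: [0.6, -0.2, 0.7]
gripper_width: 0.579
```

servo_tool(slide=[[0,0,0.2],[0,0,0.4],[0,0,0.6],[0,0,0.6],[-0.5,-0.6,0.2],[-0.7,-0.7,0],[-0.7,-0.7,0],[-0.5,-0.7,0],[0,0,0]], twist=[[0,0,0],[0,0,0],[0,0,0],[0,0,0],[0,0,0],[0,0,0],[0,0,0],[0,0,0],[0,0,0]], gripper=[0.4,0.4,0.4,0.4,0.4,0.4,0.4,0.4,0.4])

```text
time_s: 29.22
tcp_pos: [0.4406, -0.0372, 0.1787]
ee_rot: [[-0.002, -1.0, 0.001], [-1.0, 0.002, 0.0], [-0.0, -0.001, -1.0]]
wrist_force: [0.6, -0.6, -0.1]
gripper_width: 0.601
```

```bash
python3 - <<'E'
from station import r
from h import *
s=r.sense();print({k:s[k] for k in ('time_s','tcp_pos','wrist_force','gripper_width')})
c=r.capture("top");crop(c,190,165,110,100,6,"pics/t20.png");cv2.imwrite("pics/tf.png",c["image"])
c=r.capture("scene");crop(c,265,140,100,90,7,"pics/s20.png")
E
```

```text
{'time_s': 29.225, 'tcp_pos': array([ 0.44062435, -0.03720816,  0.17869545]), 'wrist_force': array([ 0.62588348, -0.56035426, -0.05874195]), 'gripper_width': 0.6007373217740651}
```

View pics/t20.png

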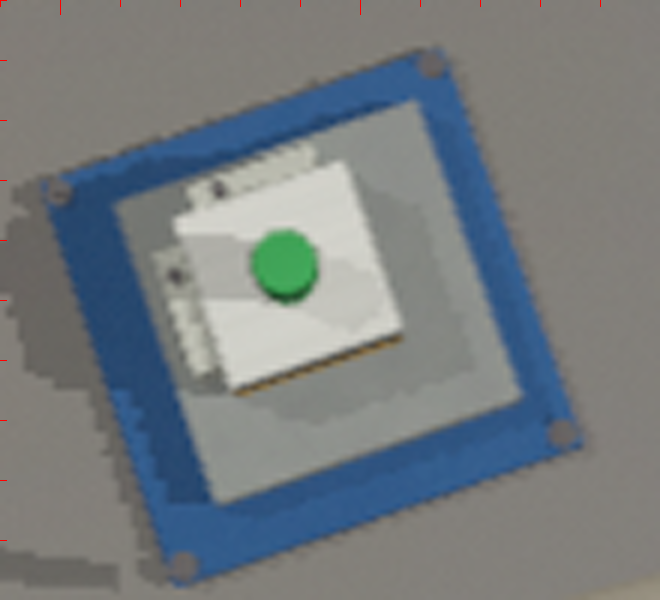

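View pics/s20.png

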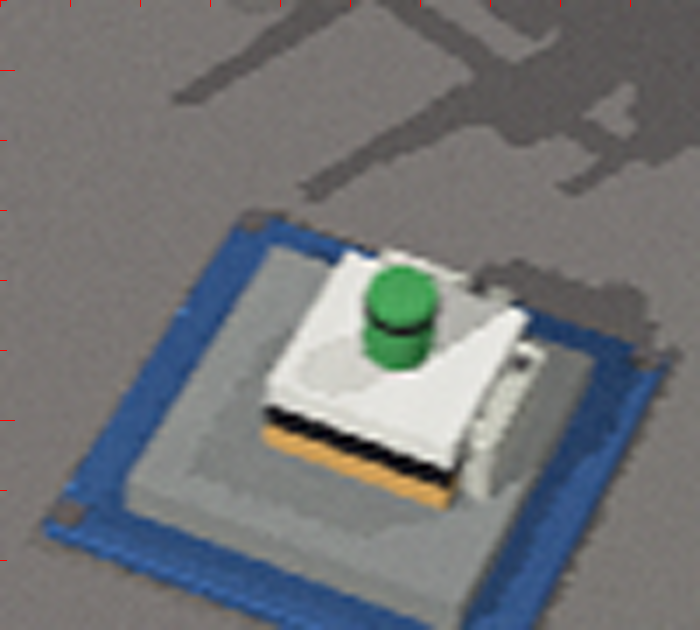

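View pics/tf.png

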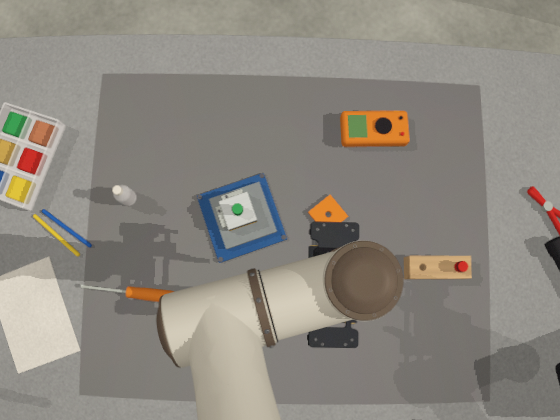

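The green head sits flat and upright on the top plate (top crop (285,266)). The plates are still against both stops, and the meter (376,128), bottle (124,195), screwdriver and red pin (462,267) are where they were. I'll hand in.

```bash
python3 - <<'E'
from station import r
print(r.finish_job(), r.sense()['time_s'])
E
```

```text
the job is handed in; nothing more can be done
the job is handed in; nothing more can be done
```

The job is handed in after about 29 s of the 72 s allowed. The green-headed pin is home through all three plates and released.

- **Plates:** I pushed the stack with two fingertips, first against the +y stop and then against the +x stop. The peak push was about 10 N, half of what the clamped slide holds. Afterwards the bore showed through the holes and all three plate edges coincided. The slide's position is not read directly, but it looked unmoved in the pictures.
- **Pin:** I picked it from the stand and corrected its position over the hole by the wrist camera. It went down with no more than about 2 N on the wrist. The tool height at seating matched the expected 57.4 mm, and I then released it and backed off.
- **Last pictures:** The head sits flat and upright on the aluminium plate, with the stack still against both stops. The red pin, meter, bottle and visible part of the screwdriver are where they were, and the arm is clear of everything.
- **Disagreements:** The cameras differed from one another and from the touch-based hole position by up to 4 mm in x, and by 1–2 mm otherwise. I settled this with a close-up wrist view just before insertion.

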